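Zero the comparator on the steel master and swap in the kiln prop

TASK

The steel master block sits in the sprung comparator: push the zero slide up against the plunger's collar and hold it there for a moment pressing the collar with about 15 N (never 25 N or more), then let it stay there. Lift the master out and set it upright in the middle of the cork pad, then load the loose 66 mm kiln prop in its place: push the sprung plunger back with the prop's end just far enough to lower it in front of the anvil, flat on the bed and square between anvil and plunger, without shifting the zero slide (if it hangs up, press its top down). Let go, and leave the other things on the bench where they are.

Things in the scene. Friction and masses are not known exactly. Their poses are not given: they have to be found in the camera images.
- gauge: bench comparator, grey cast base 90 x 290 x 12 mm fixed to the table, open from above. Origin: on the table under the middle of the measuring place; its y is the measuring axis, from fixed anvil to zero slide, z up. Steel bed: top at z 25 mm, 40 wide in x, y -50 to +35. Grey plunger bearing at y 60 to 90, 40 wide, top at z 68
- anvil_face (a point): middle of the fixed anvil's face, 40 mm wide, which looks to gauge +y and is at gauge y -35 mm; the anvil is 20 mm thick and its top is at gauge z 43 mm (above z 40.5 the face steps back 2.5 mm)
- plunger (a joint): sprung plunger, slides along gauge y; in m, 0 = fully out (its face 55 mm from the anvil's), grows as it is pushed back to +y, stop at 0.024. Spring 700 N/m pushes it towards the anvil: 0.7 N at 0, 8.4 N at 0.011, 11.2 N at 0.015. Reads 0.015 with the 70 mm master seated, 0.011 with the 66 mm prop. Collar on its tail: rear face at gauge y 115 mm + value, z 50
- plunger_face (a point): centre of the plunger's front face, an upright, polished and slippery steel plate 28 mm wide in gauge x, from gauge z 30 to 70 mm, 8 mm thick, looking to gauge -y at the block
- zero (a joint): zero slide behind the plunger's collar, runs along gauge y; in m, 0 = farthest from the collar, grows as it is moved towards it (gauge -y), range 0 to 0.055. 3 N of friction keeps it where it is left. Its nose is at gauge y 165 mm - value and meets the collar at 0.035 when the master is seated
- zero_nose (a point): middle of the zero slide's rubber-faced nose. Its contact with the collar is stiff (about 10 N per mm), so the push is to be set by the force felt, not by position. With the master out the collar springs away from it; with the 66 mm prop seated a gap of 4 mm is left, and pushing the plunger back more than 4 mm beyond that shoves the zero slide off its setting
- zero_grip (a point): point on the upright aluminium post of the zero slide where it can be pinched across gauge x: 15 mm below the post's top, gauge z 70 mm. The post is 14 mm wide in gauge x, 18 mm in gauge y, top at gauge z 85; below gauge z 30 the slide's foot is 66 mm wide
- master_c (a point): centre of the master block, a bright steel block 30 x 70 x 40 mm (x, y, z), 0.6 kg, with a dark line round it near each end; at the start it sits in the comparator, lengthwise between anvil and plunger, bottom on the bed. y along its length, z up
- prop_c (a point): centre of the kiln prop to be checked, a buff fired-clay block 30 x 66 x 40 mm (x, y, z), about 0.17 kg, a dark round bore mark on each end; starts lying on the table on its 30 mm wide side with 40 mm height, alone on one side of the comparator. y along its length, z up
- pad_c (a point): middle of the top of the cork pad, 100 x 110 mm, 4 mm thick, fixed to the table on the other side of the comparator
- long_prop_c (a point): centre of a bystander: buff prop 30 x 110 x 40 mm, leave alone
- short_prop_c (a point): centre of a bystander: buff prop 30 x 40 x 40 mm, leave alone
- beaker: bystander: fired clay beaker, 84 mm across, 85 mm high; origin under its middle
- stamp: bystander: small turned wooden stamp, 28 mm across, 60 mm high; origin under its middle
Things that resemble listed ones, but are neither listed nor needed, are in the scene too. Of the things that look like the part that bears pad_c, take the one that is nearest to the robot's base at the start. Leave any blue look-alike of the part that bears master_c alone.

How it is judged:
By the outcome, as a careful person would: the job done as asked, in the order asked, and still so for the second after the job is handed in, with the robot touching nothing.
It also fails if it takes over 72 s, if anything falls off the work surface, if the arm or the gripper's body presses on something with over 40 N, if the wrist force passes 120 N, or if a joint passes its speed limit or range.

ROBOT

A 6-joint arm with a two-finger parallel gripper is mounted at the origin on the work surface. World frame = base frame: x ahead of the robot, y to its left, z up, the work surface at z = 0. Lengths are in mm, angles in degrees, forces in N, time in s.
With the tool pointing down it reaches from about 300 to 850 mm from the base axis. Payload 4.2 kg.
Tool frame: the origin (TCP) lies at the very end of the fingers, on their centre line; the grasp point (between the pads) lies 19 mm behind it; z points along the fingers, y is the direction in which the jaws open and shut (so a half turn about z gives the same grasp; the last joint's range is limited). The gripper opens to 91 mm and grips with 3 to 60 N. Pads are 32 mm wide; open, the fingers measure 118 mm over their backs; the gripper's body (76 mm by 178 mm) begins 60 mm behind the grasp point.
Start: joints at [66.005, 18.312, 89.639, -0, 72.044, -1.146], TCP at [223.284, 529.894, 213.976] pointing down, gripper open.
Joint ranges: [-177.97, 177.97], [-48.28, 115.42], [12.27, 149.76], [-77.06, 257.06], [2.81, 150.46], [-146.56, 146.56]. Speed limits (degrees/s): [147.25, 147.25, 180, 180, 180, 180].

INTERFACE

Orientations are given as [roll, pitch, yaw] about the fixed x, y, z axes, in that order (R = Rz(yaw) Ry(pitch) Rx(roll)).
In Python, from workcell import monitor, eyes, job gives the robot as it stands.
- The arm moves only by the tool move_arm, never from a script. Its argument "increments" is a list that holds one entry, the list of rows, each a list of 7 numbers: the opening, from 0 (shut) to 1 (fully open), then the shift along the tool's x, y, z in cm, then the turn, a rotation vector about the tool's x, y, z in rad. In form: [[[jaw, x, y, z, ax, ay, az], ...]]. A call has 1 to 12 rows; each row shifts and turns the pose as measured when the row begins, along the tool's axes as they then stand; what a row does not reach is not made up. A row lasts 1/8 s, in which the tool goes at most 62.5 mm and 10.7 degrees, less where a joint would pass 70% of its speed; a pose out of reach is approached as far as the arm can. A call is refused whole if a number of a shift passes 6.25 or a number of a turn 0.188, either way. A call with a gripper value outside its range is refused whole. The fingers move at their own pace and stop on an object; "force" is the grip in N (left out, the last holds). Time passes only in rows, so rows that do not move let the fingers close. It gives the time, the measured TCP pose, the force and the opening at its end, in the units of the state.
- monitor.state(): the state, without advancing time (a new reading comes with each control period).
- eyes.grab_frame(name): name is "scene" or "top"; returns a dict with "color" (384x512x3 uint8, red, green, blue), "z_map" (384x512 float32, mm along the optical axis (not along the pixel's ray), 0 where there is no reading), "camera_matrix" (3x3 intrinsics, pixels), "rvec" (rotation vector, rad) and "tvec" (3), from world to camera coordinates, as OpenCV has them. Camera axes: x right, y down, z forward; pixel columns grow to the right and rows downward; lengths in mm; the calibration is good to about 2 mm. A picture is of the moment at which its call begins.
- job.job_done(): hands the job in, once; it reports no verdict.
The state is a dict: "time_s": time; "qpos": joint angles; "qvel": joint speeds; "effort": joint torques, N m; "ee_pos": TCP position; "ee_rot": TCP orientation; "force": force on the tool from outside, world axes, zero at the start; "torque": the same for the moment, N m; "gripper_width": finger opening in mm.
Only numpy, scipy, OpenCV 4.12 (cv2) and the standard library are available. Lean on these libraries where they do the work, as an engineer would, in place of code of your own. Each camera call takes 0.05 s, during which the arm holds its last target. There are 200 camera calls.

## Working session

There is one attempt and no reset: what is moved stays moved. The work goes in short steps, Python scripts to look and compute and a tool call to move; the robot and the scene stay as the last step left them, time stands still between calls to the robot, and variables do not carry over. Pictures are saved under pics/ and viewed, about 8 in all and at most 12, crops included, and the job is handed in when it is done.

Besides the shell and the picture viewer there is one more tool, called as a command line: name --argument value ..., lists and objects as JSON in quotes. move_arm: Moves the arm, as the interface text tells. Its arguments: {"type":"object","properties":{"increments":{"type":"array"},"force":{"type":"number"}},"required":["increments"]}

```bash
mkdir -p pics; ls; cat > h.py <<'E'
import numpy as np, cv2
from workcell import monitor, eyes, job
def grab(n):
    f=eyes.grab_frame(n); f['R']=cv2.Rodrigues(np.array(f['rvec'],float))[0]; f['t']=np.array(f['tvec'],float).ravel(); f['K']=np.array(f['camera_matrix'],float); return f
def ray(f,u,v,z):
    d=f['R'].T@np.linalg.inv(f['K'])@[u,v,1]; c=-f['R'].T@f['t']; return c+d*(z-c[2])/d[2]
def proj(f,p):
    q=f['K']@(f['R']@np.array(p,float)+f['t']); return q[:2]/q[2]
def cloud(f):
    h,w=f['z_map'].shape; u,v=np.meshgrid(np.arange(w),np.arange(h)); z=f['z_map'].astype(float)
    P=np.stack([u,v,np.ones_like(u)],-1)@np.linalg.inv(f['K']).T*z[...,None]
    return (P-f['t'])@f['R']
def save(n,im): cv2.imwrite('pics/'+n,cv2.cvtColor(im,cv2.COLOR_RGB2BGR))
E
python3 - <<'E'
from h import *
import pickle
s=monitor.state(); print(s)
for n in('top','scene'):
    f=grab(n); pickle.dump(f,open(n+'0.pkl','wb')); save(n+'0.png',f['color']); print(n,-f['R'].T@f['t'],f['R'][2])
    if n=='top': a=f['color']
save('both.png',cv2.resize(np.vstack([a,f['color']]),None,fx=.78,fy=.78))
E
```

```text
pics
{'time_s': 0.0, 'qpos': array([ 6.60046410e+01,  1.83506476e+01,  8.97053604e+01, -1.38573662e-03,
        7.20436068e+01, -1.14618431e+00]), 'qvel': array([-0.05623537,  0.13652932, -0.08241282,  0.02227249,  0.0331133 ,
       -0.04219778]), 'effort': array([-1.33685598e-04, -4.12467813e+01, -2.31973135e+01,  7.30082486e-02,
        4.58428427e-02, -1.61685452e-04]), 'ee_pos': array([223.08284891, 529.42150689, 213.13732375]), 'ee_rot': array([-1.79900379e+02, -6.75399405e-04,  1.57151253e+02]), 'force': array([-0.15027591, -0.33321883, -0.09711664]), 'torque': array([-0.00145824,  0.01794209,  0.03706608]), 'gripper_width': 90.97785439763506}
top [ 418.62229971  -37.71477613 1198.52394773] [ 0.14946598  0.01531624 -0.98864824]
scene [ 955.73006295 -389.62613843  877.50586231] [-0.38133169  0.37310391 -0.84580117]
```

View pics/top0.png

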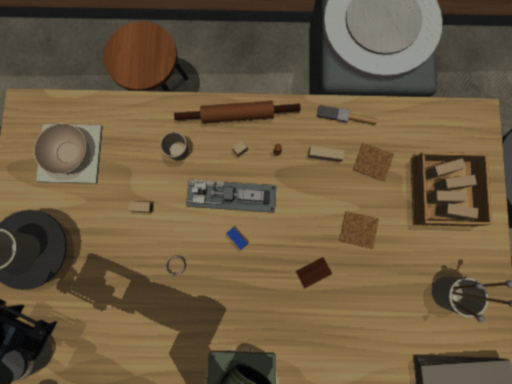

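View pics/scene0.png

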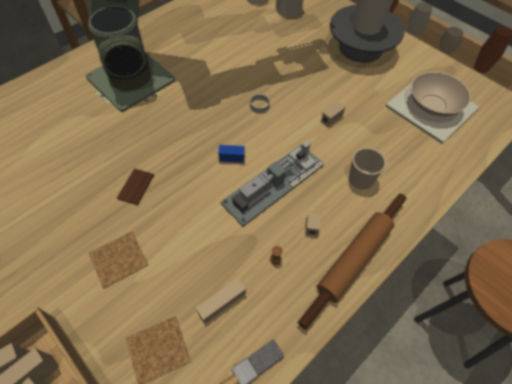

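The top view shows the gauge at (232,196), with the zero slide's post at its left end (~(197,188)). Prop-like blocks:
- (141,207): alone on one side, so it fits prop_c.
- (240,149): short one.
- (326,153): long one.

There are cork pads at (358,230) and (373,162). The first is nearer the base. The blue look-alike is at (237,238). Next I measure them and view enlarged crops.

```bash
python3 - <<'E'
from h import *
import pickle
f=pickle.load(open('top0.pkl','rb')); g=pickle.load(open('scene0.pkl','rb'))
for n,(u,v) in dict(prop=(141,207),short=(240,149),long=(326,153),pad1=(358,230),pad2=(373,162),post=(197,188),blue=(237,238),base=(242,378),gauge=(232,196)).items(): print(n,ray(f,u,v,20).round())
C=cloud(f)
for n,(u0,u1,v0,v1) in dict(prop=(122,160,195,220),short=(228,252,140,160),pad1=(330,390,203,255)).items():
    z=C[v0:v1,u0:u1,2]; print(n,'zmax',np.percentile(z,[5,50,95,99]).round(1))
    hsv=cv2.cvtColor(f['color'],cv2.COLOR_RGB2HSV)
    P=C[v0:v1,u0:u1].reshape(-1,3)
    m=P[:,2]>(30 if 'pad' not in n else 2); Q=P[m]
    print(n,m.sum(),cv2.minAreaRect(Q[:,:2].astype(np.float32)), Q.mean(0))
G=C[175:218,180:285].reshape(-1,3); 
for lo,hi in((8,16),(60,75),(78,92)):
    Q=G[(G[:,2]>lo)&(G[:,2]<hi)]; print(lo,len(Q),cv2.minAreaRect(Q[:,:2].astype(np.float32)))
def crop(f,u0,u1,v0,v1,w=800): 
    c=f['color'][v0:v1,u0:u1]; k=w/c.shape[1]; return cv2.resize(c,None,fx=k,fy=k,interpolation=cv2.INTER_CUBIC)
a=crop(f,180,284,174,220); b=crop(f,110,190,185,225,400); c=crop(f,320,400,210,250,400)
save('cropA.png',np.vstack([a,np.hstack([b,c])]))
save('cropB.png',crop(g,215,350,130,225))
E
```

```text
prop [544. 340.  20.]
short [745.  26.  20.]
long [ 738. -258.   20.]
pad1 [ 488. -359.   20.]
pad2 [ 712. -412.   20.]
post [611. 162.  20.]
blue [453.  26.  20.]
base [34. -3. 20.]
gauge [588.  47.  20.]
prop zmax [-3.2  1.6 42.2 44.9]
prop 215 ((497.35565185546875, 165.56346130371094), (433.6848449707031, 44.73664855957031), 74.71722412109375) [542.57540891 332.34220943  61.67194038]
short zmax [-3.2  2.  41.6 44.6]
short 124 ((595.8395385742188, -14.484916687011719), (354.2640075683594, 47.741695404052734), 15.142935752868652) [744.24801875  25.79248682  48.94487061]
pad1 zmax [-2.8  1.6  7.   9.1]
pad1 1414 ((492.1671447753906, -251.43936157226562), (164.71527099609375, 431.1473693847656), 1.4976441860198975) [ 493.15237849 -364.62250919   14.51849491]
8 1264 ((601.7067260742188, 50.20451354980469), (289.0079040527344, 110.95354461669922), 87.66529846191406)
60 390 ((591.2788696289062, 55.08308410644531), (218.90855407714844, 38.756927490234375), 84.30848693847656)
78 28 ((595.6638793945312, 158.15248107910156), (18.089750289916992, 13.107390403747559), 79.5565185546875)
```

View pics/cropA.png

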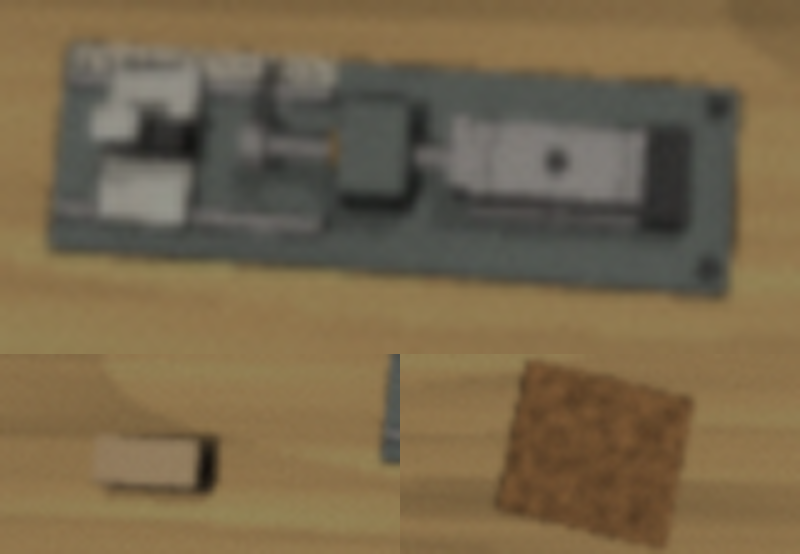

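View pics/cropB.png

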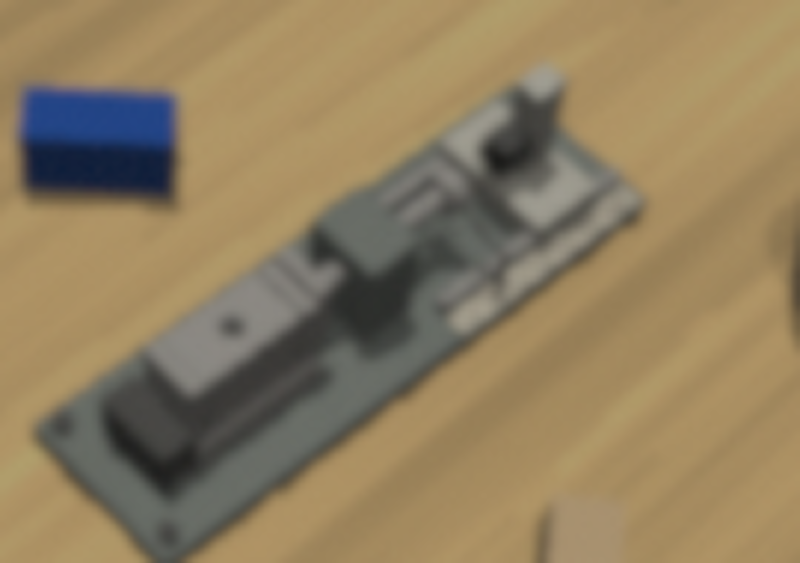

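The crops confirm:
- **Gauge:** anvil to the right, zero post to the left at crop px (117,122).
- **Master:** bright, two dark lines, in place at crop A px (450–645, 120–200).
- **Prop:** lone buff block at lower-left.
- **Pad:** the near cork pad.

Next I measure these precisely.

```bash
cat > m.py <<'E'
from h import *
def blob(f,box,z,test,k=6,near=None):
    u0,u1,v0,v1=box; c=cv2.resize(f['color'][v0:v1,u0:u1],None,fx=k,fy=k,interpolation=cv2.INTER_CUBIC)
    m=test(cv2.cvtColor(c,cv2.COLOR_RGB2HSV).astype(int)).astype(np.uint8)*255
    m=cv2.morphologyEx(cv2.morphologyEx(m,cv2.MORPH_OPEN,np.ones((5,5))),cv2.MORPH_CLOSE,np.ones((9,9)))
    cs=cv2.findContours(m,cv2.RETR_EXTERNAL,cv2.CHAIN_APPROX_NONE)[0]; c=max(cs,key=cv2.contourArea).reshape(-1,2)
    P=np.array([ray(f,u0+(x+.5)/k-.5,v0+(y+.5)/k-.5,z)[:2] for x,y in c],np.float32)
    (cx,cy),(w,h),a=cv2.minAreaRect(P); B=cv2.boxPoints(((cx,cy),(w,h),a)); 
    e=B[1]-B[0] if np.linalg.norm(B[1]-B[0])>np.linalg.norm(B[2]-B[1]) else B[2]-B[1]
    e=e*np.sign(e[1]); return np.round([cx,cy,max(w,h),min(w,h),np.degrees(np.arctan2(-e[0],e[1]))],1)
E
python3 - <<'E'
from m import *
import pickle
F={n:pickle.load(open(n+'0.pkl','rb')) for n in('top','scene')}
def hs(f,p): return cv2.cvtColor(f['color'],cv2.COLOR_RGB2HSV)[int(p[1]),int(p[0])]
P=dict(prop=(541,336,40),pad=(488,-359,4),wood=(480,120,0),base=(555,40,12),master=(588,12,65),anvil=(590,-36,43))
for n,f in F.items():
    for k,p in P.items(): q=proj(f,p); print(n,k,q.round(),hs(f,q))
    def box(p,r): q=proj(f,p).astype(int); return max(q[0]-r,0),q[0]+r,max(q[1]-r,0),q[1]+r
    print('gauge',blob(f,box((590,50,12),70),12,lambda h:(h[...,1]<75)))
    print('prop<100',blob(f,box(P['prop'],22),40,lambda h:(h[...,1]<100)&(h[...,2]>95)))
    print('pad',blob(f,box(P['pad'],38),4,lambda h:(h[...,0]<15)&(h[...,1]>100)))
    print('master',blob(f,box(P['master'],22),65,lambda h:(h[...,1]<60)&(h[...,2]>105)))
E
```

```text
top prop [140. 207.] [ 17  92 144]
top pad [357. 230.] [ 15 145 100]
top wood [209. 229.] [ 20 114 145]
top base [234. 206.] [48 15 84]
top master [242. 194.] [ 15  17 122]
top anvil [257. 195.] [ 15  16 130]
gauge [590.7  50.9 288.9  89.9  -2.5]
prop<100 [544.4 340.7  64.7  31.5  -2.3]
pad [ 383.2 -249.5   33.4   31.4    1.6]
master [588.3 -13.7  80.7  29.1  -3.2]
scene prop [332. 109.] [ 18  86 164]
scene pad [120. 255.] [ 16 129 128]
scene wood [263. 146.] [ 20 106 175]
scene base [261. 175.] [ 23  16 127]
scene master [263. 178.] [ 17  18 127]
scene anvil [249. 194.] [ 21  15 120]
gauge [591.2  60.3 313.9  94.7  -2.5]
prop<100 [545.7 339.2  74.8  37.1  -2.8]Traceback (most recent call last):
  File "<stdin>", line 11, in <module>
  File "m.py", line 6, in blob
    cs=cv2.findContours(m,cv2.RETR_EXTERNAL,cv2.CHAIN_APPROX_NONE)[0]; c=max(cs,key=cv2.contourArea).reshape(-1,2)
                                                                         ~~~^^^^^^^^^^^^^^^^^^^^^^^^
ValueError: max() iterable argument is empty
```

```bash
python3 - <<'E'
from m import *
import pickle
F={n:pickle.load(open(n+'0.pkl','rb')) for n in('top','scene')}
f=F['top'];g=F['scene']
A=lambda x,y,z:ray(f,180+(x+.5)/7.692-.5,174+(y+.5)/7.692-.5,z)[:2].round(1)
B=lambda x,y,z:ray(g,215+(x+.5)/5.926-.5,130+(y+.5)/5.926-.5,z)[:2].round(1)
print('dot',A(557,161,65),B(233,326,65))
print('master ends top',A(453,158,70),A(643,167,65),'anvil',A(690,180,43))
print('anvil scene face/back', B(180,375,65), B(140,405,43),'basecorners',B(38,433,12),B(170,562,12),B(640,205,12))
print('post',A(112,122,85),B(543,78,85),'bearing',A(375,150,68),B(370,232,68))
print('base corners',[A(*p,12) for p in((72,40),(740,92),(725,297),(50,248))])
D=lambda x,y:ray(f,320+(x-400+.5)/5-.5,210+(y-354+.5)/5-.5,4)[:2]
c=[D(*p) for p in((527,360),(692,398),(668,547),(497,508))]; print('pad',np.round(c),np.mean(c,0))
for n,f in F.items():
  q=proj(f,(488,-359,4)).astype(int); r=34
  print(n,'pad',blob(f,(q[0]-r,q[0]+r,q[1]-r,q[1]+r),4,lambda h:(h[...,2]<(122 if n=='top' else 150))&(h[...,1]>100)))
E
```

```text
dot [587.4 -18.9] [586.7 -18.4]
master ends top [586.8  23.1] [585.9 -53.8] anvil [584.2 -73.6]
anvil scene face/back [589.3 -50.6] [578.8 -63.5] basecorners [545.5 -92.7] [629.2 -93.1] [641.2 187.4]
post [595.7 159.2] [594.3 158.9] bearing [589.6  54.9] [593.1  55.3]
base corners [array([642.4, 191.1]), array([627. , -95.1]), array([539.2, -90.4]), array([552.6, 195.6])]
pad [[ 551. -322.]
 [ 529. -429.]
 [ 432. -411.]
 [ 454. -302.]] [ 491.50289325 -365.99282284]
top pad [ 495.7 -338.5  170.   105.8   -9.9]
scene pad [ 493.3 -363.7  118.9  105.2  -11.2]
```

```bash
cat > plan.py <<'E'
# plan(target xyz mm, yaw deg, n): rows (cm, rad) from the measured pose, tool down
import sys
from h import *
from scipy.spatial.transform import Rotation as Ro
O=np.array([587.2,-18.5]); YAW=-2.5
def G(x,y,z):
    a=np.radians(YAW); return np.array([O[0]+x*np.cos(a)-y*np.sin(a),O[1]+x*np.sin(a)+y*np.cos(a),z])
def toG(p):
    a=np.radians(YAW); d=np.array(p[:2])-O; return np.array([d[0]*np.cos(a)+d[1]*np.sin(a),-d[0]*np.sin(a)+d[1]*np.cos(a),p[2]])
def plan(t,yaw,n):
    s=monitor.state(); p=np.array(s['ee_pos']); r=Ro.from_euler('xyz',s['ee_rot'],degrees=True)
    T=Ro.from_euler('xyz',[180,0,yaw],degrees=True); rv=(r.inv()*T).as_rotvec()/n
    for i in range(n):
        print(np.round(r.inv().apply((np.array(t)-p)/n)/10,2).tolist(),np.round(rv,3).tolist()); r=r*Ro.from_rotvec(rv); 
        # p-step constant in world
def st():
    s=monitor.state(); a=np.radians(YAW); F=s['force']
    print('t',round(s['time_s'],2),'tcpG',toG(s['ee_pos']).round(1),'rot',s['ee_rot'].round(1),'FG',np.round([F[0]*np.cos(a)+F[1]*np.sin(a),-F[0]*np.sin(a)+F[1]*np.cos(a),F[2]],1),'w',round(s['gripper_width'],1))
E
python3 - <<'E'
from plan import *
st(); print(G(0,177.5,0)); plan(G(0,177.5,130),87.5,11)
E
```

```text
t 0.1 tcpG [-387.7  531.6  213.2] rot [-179.9   -0.   157.1] FG [-0.7 -0.2  0.4] w 91.4
[594.94244126 158.83105933   0.        ]
[-4.42, -1.79, 0.76] [-0.0, 0.0, 0.111]
[-4.59, -1.29, 0.76] [-0.0, 0.0, 0.111]
[-4.71, -0.78, 0.76] [-0.0, 0.0, 0.111]
[-4.77, -0.25, 0.76] [-0.0, 0.0, 0.111]
[-4.76, 0.27, 0.76] [-0.0, 0.0, 0.111]
[-4.71, 0.8, 0.76] [-0.0, 0.0, 0.111]
[-4.59, 1.31, 0.76] [-0.0, 0.0, 0.111]
[-4.42, 1.81, 0.76] [-0.0, 0.0, 0.111]
[-4.19, 2.28, 0.76] [-0.0, 0.0, 0.111]
[-3.91, 2.73, 0.76] [-0.0, 0.0, 0.111]
[-3.59, 3.15, 0.76] [-0.0, 0.0, 0.111]
```

move_arm --increments '[[[0.8,-4.4,-1.8,0.8,0,0,0.11],[0.8,-4.6,-1.3,0.8,0,0,0.11],[0.8,-4.7,-0.8,0.8,0,0,0.11],[0.8,-4.8,-0.25,0.8,0,0,0.11],[0.8,-4.8,0.3,0.8,0,0,0.11],[0.8,-4.7,0.8,0.8,0,0,0.11],[0.8,-4.6,1.3,0.8,0,0,0.11],[0.8,-4.4,1.8,0.8,0,0,0.11],[0.8,-4.2,2.3,0.8,0,0,0.11],[0.8,-3.9,2.7,0.8,0,0,0.11],[0.8,-3.6,3.1,0.6,0,0,0.11],[0.8,0,0,0,0,0,0]]]'

```text
time_s: 1.6
ee_pos: [598.3, 140.9, 119.1]
ee_rot: [-179.6, 0.2, 85.7]
force: [-0.4, 0.5, 0.4]
gripper_width: 72.7
```

```bash
python3 - <<'E'
from plan import *
st(); plan(G(0,177.5,53),87.5,4)
E
```

```text
t 1.6 tcpG [  4.1 159.7 119.1] rot [-179.6    0.2   85.7] FG [-0.4  0.4  0.4] w 72.7
[0.45, -0.11, 1.65] [-0.002, 0.001, -0.008]
[0.45, -0.11, 1.65] [-0.002, 0.001, -0.008]
[0.45, -0.1, 1.65] [-0.002, 0.001, -0.008]
[0.45, -0.1, 1.65] [-0.002, 0.001, -0.008]
```

move_arm --increments '[[[0.8,0.9,-0.2,1.2,0,0,-0.015],[0.8,0.9,-0.2,1.5,0,0,-0.015],[0.8,0,0,1.8,0,0,0],[0.8,0,0,1.6,0,0,0],[0.8,0,0,0,0,0,0]]]'

```text
time_s: 2.22
ee_pos: [589.7, 165.1, 52.7]
ee_rot: [-179.3, 0.2, 88.0]
force: [0.1, -0.0, -0.9]
gripper_width: 73.1
```

```bash
python3 - <<'E'
from plan import *
st(); plan(G(0,177.5,53),87.5,1)
f=grab('scene'); c=f['color'][100:230,210:370]; save('p1.png',cv2.resize(c,None,fx=4,fy=4,interpolation=cv2.INTER_CUBIC))
E
```

```text
t 2.23 tcpG [ -5.5 183.5  52.7] rot [-179.3    0.2   88. ] FG [ 0.1 -0.  -0.9] w 73.1
[-0.61, 0.55, -0.04] [-0.012, 0.004, 0.008]
```

View pics/p1.png

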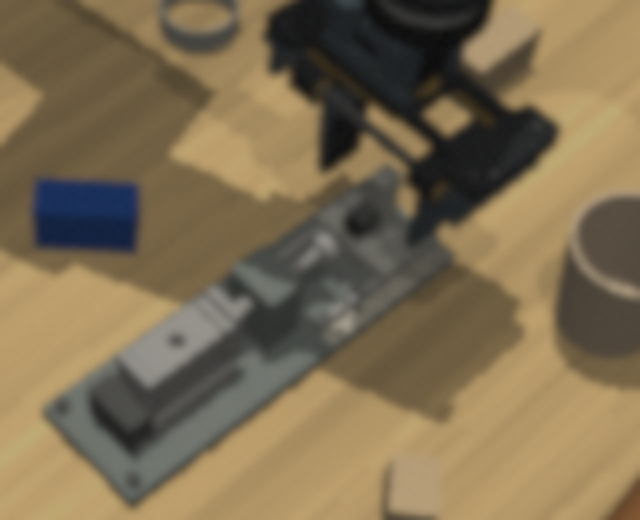

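The picture shows the fingers straddling the zero post at (385,190). I correct the 5 mm offset and close on it.

move_arm --increments '[[[0.8,-0.55,0.5,0,-0.01,0,0.01],[0.5,0,0,0,0,0,0],[0.3,0,0,0,0,0,0],[0.15,0,0,0,0,0,0],[0.05,0,0,0,0,0,0],[0.05,0,0,0,0,0,0],[0.05,0,0,0,0,0,0]]]' --force 30

```text
time_s: 3.15
ee_pos: [594.9, 159.4, 55.7]
ee_rot: [-180.0, 0.1, 87.3]
force: [-10.9, 2.1, 6.6]
gripper_width: 15.6
```

```bash
python3 - <<'E'
from plan import *
st()
E
```

```text
t 3.15 tcpG [ -0.  178.1  55.7] rot [-1.80e+02  1.00e-01  8.73e+01] FG [-10.9   1.6   6.6] w 15.6
```

move_arm --increments '[[[0.05,0,-0.1,0,0,0,0],[0.05,0,0,0,0,0,0],[0.05,-0.5,0,0,0,0,0],[0.05,0,0,0,0,0,0]]]'

```text
time_s: 3.65
ee_pos: [593.7, 154.7, 55.7]
ee_rot: [-180.0, 0.1, 87.4]
force: [-0.5, -2.3, 1.6]
gripper_width: 14.0
```

```bash
python3 - <<'E'
from plan import *
st()
E
```

```text
t 3.65 tcpG [ -1.1 173.4  55.7] rot [-1.80e+02  1.00e-01  8.74e+01] FG [-0.4 -2.3  1.6] w 14.0
```

move_arm --increments '[[[0.05,-0.4,0,0,0,0,0],[0.05,0,0,0,0,0,0],[0.05,-0.3,0,0,0,0,0],[0.05,0,0,0,0,0,0]]]'

```text
time_s: 4.15
ee_pos: [593.4, 147.5, 55.7]
ee_rot: [-180.0, 0.1, 87.4]
force: [-0.0, 0.7, 0.7]
gripper_width: 14.0
```

```bash
python3 - <<'E'
from plan import *
st()
f=grab('top'); c=f['color'][174:220,180:284]; save('p2.png',cv2.resize(c,None,fx=7.692,fy=7.692,interpolation=cv2.INTER_CUBIC))
E
```

```text
t 4.15 tcpG [ -1.  166.1  55.7] rot [-1.80e+02  1.00e-01  8.74e+01] FG [-0.   0.7  0.7] w 14.0
```

View pics/p2.png

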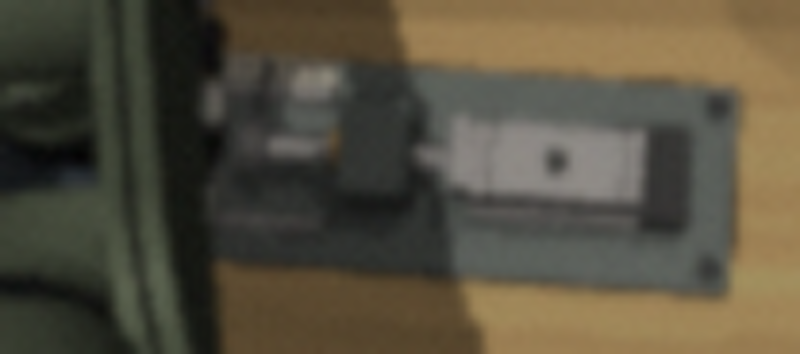

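The arm hides the slide in the top view, so I approach by feel.

move_arm --increments '[[[0.05,-0.15,0,0,0,0,0],[0.05,0,0,0,0,0,0],[0.05,-0.1,0,0,0,0,0],[0.05,0,0,0,0,0,0]]]'

```text
time_s: 4.7
ee_pos: [593.3, 145.3, 55.7]
ee_rot: [-180.0, 0.0, 87.4]
force: [-1.0, 1.8, 0.7]
gripper_width: 13.7
```

move_arm --increments '[[[0.05,-0.1,0,0,0,0,0],[0.05,0,0,0,0,0,0]]]'

```text
time_s: 4.95
ee_pos: [593.3, 144.3, 55.7]
ee_rot: [-180.0, 0.0, 87.4]
force: [-0.7, 1.6, -0.2]
gripper_width: 13.6
```

move_arm --increments '[[[0.05,-0.1,0,0,0,0,0],[0.05,0,0,0,0,0,0]]]'

```text
time_s: 5.2
ee_pos: [593.2, 143.3, 55.7]
ee_rot: [-180.0, 0.0, 87.4]
force: [-1.2, 2.3, 0.2]
gripper_width: 14.0
```

move_arm --increments '[[[0.05,-0.1,0,0,0,0,0],[0.05,0,0,0,0,0,0]]]'

```text
time_s: 5.45
ee_pos: [593.2, 142.2, 55.7]
ee_rot: [-180.0, 0.0, 87.4]
force: [-1.0, 2.4, 0.6]
gripper_width: 13.9
```

move_arm --increments '[[[0.05,-0.1,0,0,0,0,0],[0.05,0,0,0,0,0,0]]]'

```text
time_s: 5.7
ee_pos: [593.2, 141.2, 55.7]
ee_rot: [-180.0, 0.0, 87.4]
force: [-0.6, 3.0, 0.5]
gripper_width: 13.8
```

move_arm --increments '[[[0.05,-0.1,0,0,0,0,0],[0.05,0,0,0,0,0,0]]]'

```text
time_s: 5.95
ee_pos: [593.1, 140.1, 55.7]
ee_rot: [-180.0, 0.0, 87.4]
force: [0.1, 1.6, 0.9]
gripper_width: 13.9
```

move_arm --increments '[[[0.05,-0.1,0,0,0,0,0],[0.05,0,0,0,0,0,0]]]'

```text
time_s: 6.2
ee_pos: [593.0, 139.0, 55.7]
ee_rot: [-180.0, 0.0, 87.4]
force: [-0.9, 2.4, 0.6]
gripper_width: 13.7
```

move_arm --increments '[[[0.05,-0.09,0,0,0,0,0],[0.05,0,0,0,0,0,0]]]'

```text
time_s: 6.45
ee_pos: [593.0, 138.1, 55.7]
ee_rot: [-180.0, 0.0, 87.4]
force: [-0.8, 3.2, 0.2]
gripper_width: 13.6
```

```bash
python3 - <<'E'
from plan import *
import pickle
f=pickle.load(open('top0.pkl','rb')); g=pickle.load(open('scene0.pkl','rb'))
A=lambda x,y,z:toG(ray(f,180+(x+.5)/7.692-.5,174+(y+.5)/7.692-.5,z)).round(1)
B=lambda x,y,z:toG(ray(g,215+(x+.5)/5.926-.5,130+(y+.5)/5.926-.5,z)).round(1)
print('nose',A(197,138,50),A(197,138,60),B(487,150,55),'collar',A(240,145,55),'post',A(112,122,85),A(90,122,85),A(140,122,85))
st()
E
```

```text
nose [  1.8 148.7  50. ] [  0.3 147.1  60. ] [ -2.5 150.2  55. ] collar [ -0.6 130.   55. ] post [  0.7 177.9  85. ] [1.000e-01 1.867e+02 8.500e+01] [  1.5 166.7  85. ]
t 6.45 tcpG [ -1.  156.7  55.7] rot [-180.     0.    87.4] FG [-1.   3.1  0.2] w 13.6
```

move_arm --increments '[[[0.05,-0.07,0,0,0,0,0],[0.05,0,0,0,0,0,0]]]'

```text
time_s: 6.7
ee_pos: [593.0, 138.1, 55.7]
ee_rot: [-180.0, -0.0, 87.3]
force: [-1.1, 2.6, 0.4]
gripper_width: 13.8
```

move_arm --increments '[[[0.05,-0.07,0,0,0,0,0],[0.05,0,0,0,0,0,0]]]'

```text
time_s: 6.95
ee_pos: [593.0, 138.1, 55.7]
ee_rot: [180.0, -0.1, 87.3]
force: [0.5, 3.1, -0.4]
gripper_width: 13.5
```

move_arm --increments '[[[0.05,-0.06,0,0,0,0,0],[0.05,0,0,0,0,0,0]]]'

```text
time_s: 7.2
ee_pos: [593.0, 138.1, 55.8]
ee_rot: [180.0, -0.2, 87.3]
force: [-1.7, 3.6, 0.1]
gripper_width: 13.7
```

move_arm --increments '[[[0.05,-0.07,0,0,0,0,0]]]'

```text
time_s: 7.32
ee_pos: [593.0, 138.1, 55.8]
ee_rot: [180.0, -0.2, 87.3]
force: [-0.8, 8.2, -1.0]
gripper_width: 13.8
```

move_arm --increments '[[[0.05,-0.1,0,0,0,0,0]]]'

```text
time_s: 7.45
ee_pos: [593.0, 138.1, 55.8]
ee_rot: [180.0, -0.3, 87.3]
force: [-0.4, 8.5, -0.4]
gripper_width: 13.7
```

move_arm --increments '[[[0.05,-0.16,0,0,0,0,0]]]'

```text
time_s: 7.58
ee_pos: [593.0, 138.1, 55.8]
ee_rot: [180.0, -0.5, 87.2]
force: [-0.9, 10.8, -0.4]
gripper_width: 13.6
```

move_arm --increments '[[[0.05,-0.19,0,0,0.003,0,0]]]'

```text
time_s: 7.7
ee_pos: [593.0, 138.1, 55.8]
ee_rot: [-179.9, -0.7, 87.2]
force: [-1.5, 11.2, -1.3]
gripper_width: 14.2
```

move_arm --increments '[[[0.05,-0.26,0,0,0,-0.006,0]]]'

```text
time_s: 7.82
ee_pos: [593.0, 138.0, 55.8]
ee_rot: [-179.9, -0.6, 87.1]
force: [-1.9, 12.4, -1.8]
gripper_width: 13.9
```

```bash
python3 - <<'E'
from plan import *
st(); print(monitor.state()['torque'].round(2), monitor.state()['ee_pos'].round(2))
E
```

```text
t 7.83 tcpG [ -1.  156.6  55.8] rot [-179.9   -0.6   87.1] FG [-2.4 12.3 -1.8] w 13.9
[1.9  0.15 0.27] [593.01 138.    55.8 ]
```

move_arm --increments '[[[0.05,-0.36,0,0,0,-0.003,0]]]'

```text
time_s: 7.95
ee_pos: [593.0, 138.0, 55.8]
ee_rot: [-179.9, -0.8, 87.1]
force: [-1.6, 17.8, -1.6]
gripper_width: 14.0
```

move_arm --increments '[[[0.05,-0.42,0,0,0,-0.003,0]]]'

```text
time_s: 8.07
ee_pos: [593.0, 137.9, 55.8]
ee_rot: [-180.0, -1.0, 87.0]
force: [-1.0, 18.6, -2.6]
gripper_width: 13.5
```

move_arm --increments '[[[0.05,-0.4,0,0,0,-0.004,0],[0.05,-0.4,0,0,0,-0.004,0]]]'

```text
time_s: 8.32
ee_pos: [593.1, 137.9, 55.8]
ee_rot: [179.9, -1.3, 86.9]
force: [-1.3, 16.1, -1.1]
gripper_width: 13.9
```

move_arm --increments '[[[0.05,-0.4,0,0,0,-0.004,0],[0.05,-0.4,0,0,0,-0.004,0],[0.05,-0.4,0,0,0,-0.004,0]]]'

```text
time_s: 8.7
ee_pos: [593.1, 137.9, 55.9]
ee_rot: [179.8, -1.8, 86.7]
force: [-1.0, 16.4, -2.2]
gripper_width: 13.6
```

move_arm --increments '[[[0.05,-0.45,0,0,0,-0.008,0],[0.05,-0.45,0,0,0,-0.008,0]]]'

```text
time_s: 8.95
ee_pos: [593.1, 137.8, 55.9]
ee_rot: [179.8, -1.7, 86.5]
force: [-0.2, 18.2, -1.6]
gripper_width: 14.2
```

move_arm --increments '[[[0.05,-0.45,0,0,0,-0.008,0],[0.05,-0.45,0,0,0,-0.008,0],[0.05,-0.45,0,0,0,-0.008,0]]]'

```text
time_s: 9.32
ee_pos: [593.1, 137.8, 55.9]
ee_rot: [179.7, -1.6, 86.4]
force: [-0.5, 16.9, -0.5]
gripper_width: 13.8
```

move_arm --increments '[[[0.05,-0.1,0,0,0,0,0],[0.05,0,0,0,0,0,0],[0.3,0,0,0,0,0,0],[0.6,0,0,0,0,0,0],[0.8,0,0,0,0,-0.02,0],[0.8,0,0,0,0,0,0],[0.8,0,0,-3,0,0,0],[0.8,0,0,-2.5,0,0,0],[0.8,0,0,0,0,0,0]]]'

```text
time_s: 10.45
ee_pos: [593.0, 134.4, 111.3]
ee_rot: [179.7, -0.1, 86.4]
force: [0.1, 0.4, -1.0]
gripper_width: 72.7
```

```bash
python3 - <<'E'
from plan import *
st(); plan(G(-0.5,0,120),87.5,4)
E
```

```text
t 10.45 tcpG [ -0.9 153.  111.3] rot [ 1.797e+02 -1.000e-01  8.640e+01] FG [ 0.1  0.4 -1. ] w 72.7
[-3.82, 0.08, -0.22] [0.001, -0.001, -0.005]
[-3.82, 0.07, -0.22] [0.001, -0.001, -0.005]
[-3.82, 0.05, -0.22] [0.001, -0.001, -0.005]
[-3.82, 0.03, -0.22] [0.001, -0.001, -0.005]
```

move_arm --increments '[[[0.8,-4.2,0.1,-0.2,0,0,-0.005],[0.8,-4.2,0.1,-0.2,0,0,-0.005],[0.8,-3.6,0,-0.2,0,0,-0.005],[0.8,-2,0,0,0,0,-0.005],[0.8,0,0,0,0,0,0],[0.8,0,0,0,0,0,0]]]'

```text
time_s: 11.2
ee_pos: [584.0, -8.6, 110.5]
ee_rot: [-179.8, -0.1, 87.7]
force: [-0.1, -0.5, 0.0]
gripper_width: 73.2
```

```bash
python3 - <<'E'
from plan import *
st(); plan(G(-0.5,0,46),87.5,3)
E
```

```text
t 11.2 tcpG [ -3.7   9.7 110.5] rot [-1.798e+02 -1.000e-01  8.770e+01] FG [-0.1 -0.5  0. ] w 73.2
[-0.33, 0.11, 2.15] [-0.001, -0.0, 0.001]
[-0.33, 0.11, 2.15] [-0.001, -0.0, 0.001]
[-0.33, 0.11, 2.15] [-0.001, -0.0, 0.001]
```

move_arm --increments '[[[0.8,-0.9,0.3,1,0,0,0],[0.8,0,0,0,0,0,0],[0.8,0,0,2.3,0,0,0],[0.8,0,0,2.2,0,0,0],[0.8,0,0,1.1,0,0,0],[0.8,0,0,0,0,0,0],[0.8,0,0,0,0,0,0]]]'

```text
time_s: 12.08
ee_pos: [587.9, -14.9, 42.3]
ee_rot: [-179.9, -0.1, 87.9]
force: [-0.2, 0.4, 0.4]
gripper_width: 72.8
```

```bash
python3 - <<'E'
from plan import *
st(); plan(G(-0.5,0,34),87.5,1)
E
```

```text
t 12.07 tcpG [ 0.6  3.6 42.3] rot [-1.799e+02 -1.000e-01  8.790e+01] FG [-0.2  0.4  0.4] w 72.8
[-0.36, -0.11, 0.83] [-0.001, -0.002, 0.007]
```

move_arm --increments '[[[0.8,-0.35,-0.1,0.75,0,0,0.007],[0.8,0,0,0,0,0,0],[0.55,0,0,0,0,0,0],[0.45,0,0,0,0,0,0],[0.38,0,0,0,0,0,0],[0.2,0,0,0,0,0,0],[0.2,0,0,0,0,0,0]]]' --force 15

```text
time_s: 12.95
ee_pos: [585.4, -18.6, 35.9]
ee_rot: [-179.8, -0.1, 87.5]
force: [-4.8, -0.7, 3.9]
gripper_width: 30.1
```

```bash
python3 - <<'E'
from plan import *
st()
f=grab('scene'); c=f['color'][100:230,210:370]; save('p3.png',cv2.resize(c,None,fx=5,fy=4.6,interpolation=cv2.INTER_CUBIC)[:600])
E
```

```text
t 12.95 tcpG [-1.8 -0.2 35.9] rot [-1.798e+02 -1.000e-01  8.750e+01] FG [-4.8 -0.9  3.9] w 30.1
```

View pics/p3.png

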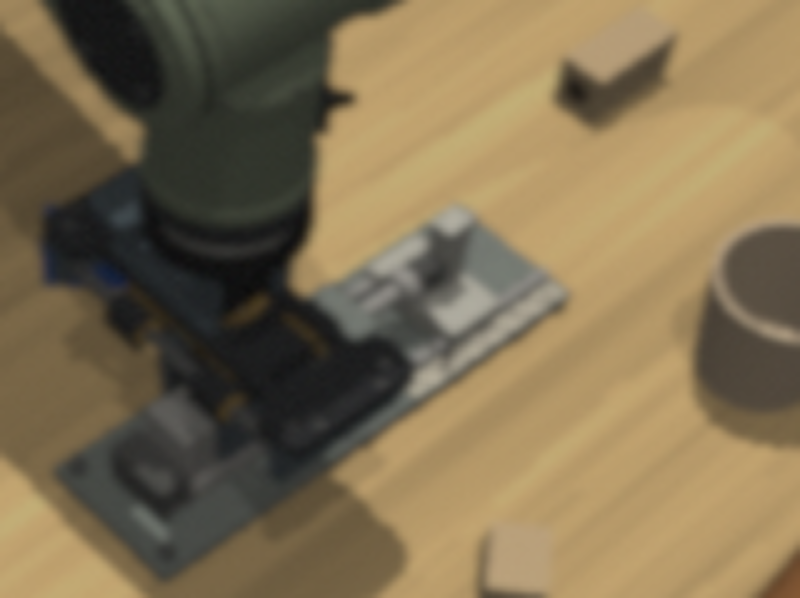

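The view shows the slide's nose at the collar, px (430,265), and the master between the fingers (opening 30.1 mm). I grip harder and lift it straight up.

move_arm --increments '[[[0.2,0,0,0,0,0,0],[0.2,0,0,0,0,0,0],[0.2,0,0,-1,0,0,0],[0.2,0,0,-1.5,0,0,0],[0.2,0,0,-1.5,0,0,0],[0.2,0,0,-1.5,0,0,0],[0.2,0,0,-1.5,0,0,0],[0.2,0,0,-1.5,0,0,0],[0.2,0,0,0,0,0,0]]]' --force 50

```text
time_s: 14.12
ee_pos: [583.7, -22.8, 123.8]
ee_rot: [-179.5, 0.4, 87.6]
force: [0.6, -0.2, -5.6]
gripper_width: 29.6
```

```bash
python3 - <<'E'
from plan import *
st(); print(monitor.state()['torque'].round(2)); plan([492,-365,70],78.5,9)
E
```

```text
t 14.12 tcpG [ -3.3  -4.4 123.8] rot [-179.5    0.4   87.6] FG [ 0.6 -0.1 -5.6] w 29.6
[-0.11  0.01  0.05]
[-3.84, -0.85, 0.63] [-0.001, 0.001, 0.018]
[-3.85, -0.79, 0.63] [-0.001, 0.001, 0.018]
[-3.87, -0.72, 0.62] [-0.001, 0.001, 0.018]
[-3.88, -0.65, 0.62] [-0.001, 0.001, 0.018]
[-3.89, -0.58, 0.61] [-0.001, 0.001, 0.018]
[-3.9, -0.51, 0.61] [-0.001, 0.001, 0.018]
[-3.91, -0.45, 0.61] [-0.001, 0.001, 0.018]
[-3.92, -0.38, 0.6] [-0.001, 0.001, 0.018]
[-3.92, -0.31, 0.6] [-0.001, 0.001, 0.018]
```

move_arm --increments '[[[0.2,-3.8,-0.8,0.2,0,0,0.02],[0.2,-4.2,-0.8,0.3,0,0,0.02],[0.2,-4.3,-0.8,0.5,0,0,0.02],[0.2,-4.3,-0.7,0.5,0,0,0.02],[0.2,-4.3,-0.6,0.5,0,0,0.02],[0.2,-4,-0.5,0.5,0,0,0.02],[0.2,-3.6,-0.4,0.5,0,0,0.02],[0.2,-2.5,-0.3,0.3,0,0,0.02],[0.2,-1,0,0,0,0,0],[0.2,0,0,0,0,0,0],[0.2,0,0,0,0,0,0]]]'

```text
time_s: 15.5
ee_pos: [496.4, -339.6, 88.5]
ee_rot: [-179.2, 0.1, 78.4]
force: [0.7, 0.8, -6.9]
gripper_width: 29.7
```

```bash
python3 - <<'E'
from plan import *
s=monitor.state(); print(s['ee_pos'].round(1),s['ee_rot'].round(1),s['force'].round(1),s['gripper_width']); plan([492,-365,30],78.5,1)
E
```

```text
[ 496.4 -339.6   88.5] [-1.792e+02  1.000e-01  7.840e+01] [ 0.7  0.8 -6.9] 29.740675752501833
[-2.57, 0.16, 5.85] [-0.014, 0.001, -0.001]
```

move_arm --increments '[[[0.2,-2,0.1,2,-0.01,0,0],[0.2,-0.5,0.1,2,-0.004,0,0],[0.2,0,0,1,0,0,0],[0.2,0,0,0,0,0,0],[0.2,0,0,0,0,0,0]]]'

```text
time_s: 16.12
ee_pos: [496.2, -360.6, 39.3]
ee_rot: [179.8, 0.0, 78.8]
force: [-0.4, -0.2, -5.2]
gripper_width: 29.6
```

```bash
python3 - <<'E'
from plan import *
s=monitor.state(); print(s['ee_pos'].round(1),s['ee_rot'].round(1),s['force'].round(1),s['gripper_width']); plan([492,-365,17],78.5,1)
E
```

```text
[ 496.2 -360.6   39.3] [179.8   0.   78.8] [-0.4 -0.2 -5.2] 29.58679449443992
[-0.51, -0.34, 2.23] [0.003, 0.001, 0.005]
```

move_arm --increments '[[[0.2,-0.5,-0.35,1.5,0.003,0,0.005],[0.2,0,0,0,0,0,0],[0.2,0,0,0.3,0,0,0],[0.2,0,0,0.2,0,0,0],[0.2,0,0,0,0,0,0]]]'

```text
time_s: 16.75
ee_pos: [492.3, -365.4, 19.3]
ee_rot: [179.9, 0.1, 78.5]
force: [0.1, 0.1, -5.3]
gripper_width: 29.7
```

move_arm --increments '[[[0.2,0,0,0.15,0,0,0]]]'

```text
time_s: 16.88
ee_pos: [492.6, -365.6, 17.9]
ee_rot: [179.8, 0.1, 78.5]
force: [-0.1, 0.3, -6.7]
gripper_width: 29.9
```

move_arm --increments '[[[0.2,0,0,0.2,0.002,0,0]]]'

```text
time_s: 17.0
ee_pos: [492.6, -365.6, 16.0]
ee_rot: [179.9, 0.1, 78.5]
force: [0.1, 0.8, -6.9]
gripper_width: 29.9
```

move_arm --increments '[[[0.2,0,0,0.15,0,0,0]]]'

```text
time_s: 17.12
ee_pos: [492.7, -365.7, 15.0]
ee_rot: [179.9, 0.1, 78.5]
force: [-2.1, 0.9, 5.2]
gripper_width: 30.0
```

move_arm --increments '[[[0.2,0,0,0.1,0,0,0]]]'

```text
time_s: 17.25
ee_pos: [492.7, -365.7, 15.0]
ee_rot: [179.9, 0.1, 78.5]
force: [-3.2, 1.2, 4.9]
gripper_width: 30.1
```

Contact at the expected height. I release and retreat upward.

move_arm --increments '[[[0.35,0,0,0,0,0,0],[0.5,0,0,0,0,0,0],[0.65,0,0,0,0,0,0],[0.8,0,0,0,0,0,0],[0.8,0,0,-2,0,0,0],[0.8,0,0,-3,0,0,0],[0.8,0,0,-4,0,0,0],[0.8,0,0,-3,0,0,0],[0.8,0,0,0,0,0,0]]]'

```text
time_s: 18.38
ee_pos: [494.2, -366.5, 139.2]
ee_rot: [179.6, 0.3, 78.5]
force: [-0.1, -0.8, -0.6]
gripper_width: 72.5
```

```bash
python3 - <<'E'
from plan import *
s=monitor.state(); print(s['time_s'],s['ee_pos'].round(1),s['ee_rot'].round(1),s['force'].round(1),s['gripper_width']); plan([545,340,130],87.5,14)
E
```

```text
18.375 [ 494.2 -366.5  139.2] [179.6   0.3  78.5] [-0.1 -0.8 -0.6] 72.54906728448061
[5.02, -0.65, 0.04] [0.0, 0.0, -0.011]
[5.02, -0.59, 0.04] [0.0, 0.0, -0.011]
[5.03, -0.54, 0.04] [0.0, 0.0, -0.011]
[5.04, -0.48, 0.04] [0.0, 0.0, -0.011]
[5.04, -0.42, 0.05] [0.0, 0.0, -0.011]
[5.05, -0.37, 0.05] [0.0, 0.0, -0.011]
[5.05, -0.31, 0.05] [0.0, 0.0, -0.011]
[5.05, -0.25, 0.05] [0.0, 0.0, -0.011]
[5.06, -0.2, 0.05] [0.0, 0.0, -0.011]
[5.06, -0.14, 0.06] [0.0, 0.0, -0.011]
[5.06, -0.08, 0.06] [0.0, 0.0, -0.011]
[5.06, -0.03, 0.06] [0.0, 0.0, -0.011]
[5.06, 0.03, 0.06] [0.0, 0.0, -0.011]
[5.06, 0.09, 0.06] [0.0, 0.0, -0.011]
```

move_arm --increments '[[[0.8,4,-0.6,0,0,0,-0.01],[0.8,5,-0.6,0,0,0,-0.01],[0.8,5,-0.5,0,0,0,-0.01],[0.8,5,-0.5,0,0,0,-0.01],[0.8,5,-0.4,0,0,0,-0.01],[0.8,5,-0.4,0,0,0,-0.01],[0.8,5,-0.3,0,0,0,-0.01],[0.8,5,-0.2,0,0,0,-0.01],[0.8,5,-0.2,0,0,0,-0.01],[0.8,5,-0.1,0,0,0,-0.01],[0.8,5,-0.1,0,0,0,-0.01],[0.8,4,0,0,0,0,-0.01]]]'

```text
time_s: 19.88
ee_pos: [533.2, 229.0, 119.1]
ee_rot: [-179.1, 0.4, 85.3]
force: [0.0, 0.3, -0.0]
gripper_width: 72.8
```

```bash
python3 - <<'E'
from plan import *
s=monitor.state(); print(s['time_s'],s['ee_pos'].round(1),s['ee_rot'].round(1),s['force'].round(1),s['gripper_width']); plan([545,340,100],87.5,3)
E
```

```text
19.875 [533.2 229.  119.1] [-179.1    0.4   85.3] [ 0.   0.3 -0. ] 72.8304233701224
[3.73, 0.1, 0.61] [-0.005, 0.002, -0.013]
[3.72, 0.14, 0.62] [-0.005, 0.002, -0.013]
[3.72, 0.19, 0.63] [-0.005, 0.002, -0.013]
```

move_arm --increments '[[[0.8,3.8,0.3,0.3,-0.006,0,-0.015],[0.8,3,0.3,0.5,-0.006,0,-0.015],[0.8,1.4,0,0.5,0,0,-0.005],[0.8,0,0,0,0,0,0],[0.8,0,0,0,0,0,0]]]'

```text
time_s: 20.5
ee_pos: [541.6, 312.8, 98.0]
ee_rot: [-179.2, 0.7, 87.5]
force: [-0.0, -0.6, 0.3]
gripper_width: 72.8
```

```bash
python3 - <<'E'
from plan import *
s=monitor.state(); print(s['time_s'],s['ee_pos'].round(1),s['ee_rot'].round(1),s['force'].round(1),s['gripper_width']); plan([545,340,60],87.5,1)
f=grab('scene')
c=f['color'][60:320,70:400]; save('p4.png',cv2.resize(c,(760,600),interpolation=cv2.INTER_CUBIC))
q=proj(f,(492,-365,44)); print(q)
E
```

```text
20.5 [541.6 312.8  98. ] [-179.2    0.7   87.5] [-0.  -0.6  0.3] 72.78249187399702
[2.78, 0.27, 3.76] [-0.013, 0.013, 0.001]
[113.46874392 251.41923642]
```

View pics/p4.png

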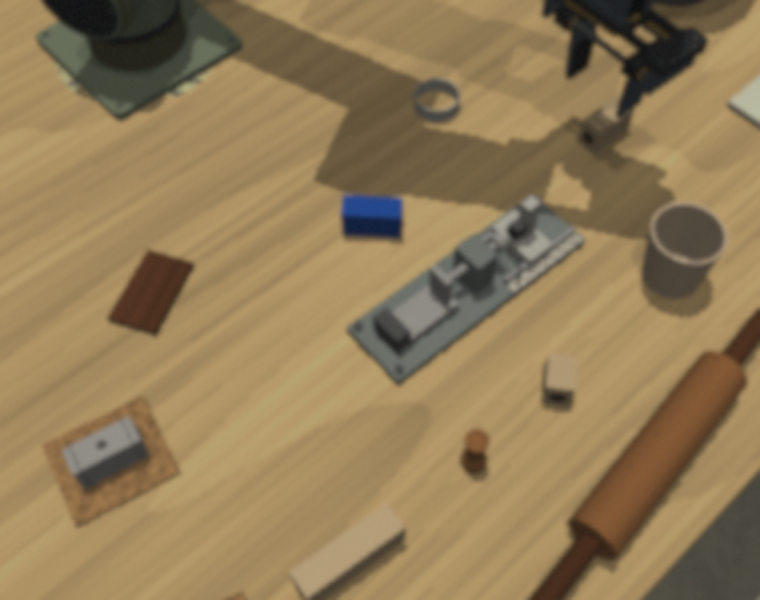

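The view shows the master centred on the near pad (105,450), the plunger sprung out, and the slide left in place. Next is the prop.

move_arm --increments '[[[0.8,2.3,0.2,1.2,-0.013,0.013,0],[0.8,0.3,0,1.5,0,0,0],[0.8,0,0,0,0,0,0],[0.8,0,0,0,0,0,0]]]'

```text
time_s: 21.05
ee_pos: [544.9, 338.5, 68.9]
ee_rot: [180.0, -0.0, 87.4]
force: [-0.2, -0.1, 0.7]
gripper_width: 73.2
```

```bash
python3 - <<'E'
from plan import *
from m import blob
s=monitor.state(); print(s['time_s'],s['ee_pos'].round(1),s['ee_rot'].round(1),s['force'].round(1),s['gripper_width']); plan([545,340,12],87.5,2)
E
```

```text
21.05 [544.9 338.5  68.9] [180.   -0.   87.4] [-0.2 -0.1  0.7] 73.19100845364589
[0.07, -0.0, 2.84] [0.0, -0.0, -0.001]
[0.07, 0.0, 2.84] [0.0, -0.0, -0.001]
```

move_arm --increments '[[[0.8,0.1,0,2,0,0,0],[0.8,0,0,2,0,0,0],[0.8,0,0,0.8,0,0,0],[0.8,0,0,0,0,0,0],[0.8,0,0,0,0,0,0]]]'

```text
time_s: 21.68
ee_pos: [546.9, 339.8, 22.4]
ee_rot: [179.7, -0.2, 87.4]
force: [0.2, 0.2, 0.0]
gripper_width: 72.4
```

```bash
python3 - <<'E'
from plan import *
s=monitor.state(); print(s['time_s'],s['ee_pos'].round(1),s['ee_rot'].round(1),s['force'].round(1),s['gripper_width']); plan([545,340,12],87.5,1)
E
```

```text
21.675 [546.9 339.8  22.4] [179.7  -0.2  87.4] [0.2 0.2 0. ] 72.4303701442353
[0.01, -0.2, 1.04] [0.005, -0.003, -0.003]
```

move_arm --increments '[[[0.8,0,-0.2,1,0.004,-0.003,0],[0.8,0,0,0,0,0,0],[0.55,0,0,0,0,0,0],[0.42,0,0,0,0,0,0],[0.36,0,0,0,0,0,0],[0.2,0,0,0,0,0,0],[0.2,0,0,0,0,0,0]]]' --force 15

```text
time_s: 22.55
ee_pos: [545.4, 340.5, 13.3]
ee_rot: [179.9, -0.1, 87.4]
force: [-0.1, -0.8, 0.7]
gripper_width: 29.5
```

```bash
python3 - <<'E'
from plan import *
s=monitor.state(); print(s['time_s'],s['ee_pos'].round(1),s['ee_rot'].round(1),s['force'].round(1),s['gripper_width'])
E
```

```text
22.55 [545.4 340.5  13.3] [ 1.799e+02 -1.000e-01  8.740e+01] [-0.1 -0.8  0.7] 29.495169088076338
```

move_arm --increments '[[[0.2,0,0,0,0,0,0],[0.2,0,0,0,0,0,0],[0.2,0,0,-2,0,0,0],[0.2,0,0,-3,0,0,0],[0.2,0,0,-4,0,0,0],[0.2,0,0,-3,0,0,0],[0.2,0,0,0,0,0,0],[0.2,0,0,0,0,0,0]]]' --force 40

```text
time_s: 23.55
ee_pos: [543.5, 339.0, 132.5]
ee_rot: [-179.8, 0.2, 87.4]
force: [-0.7, 0.5, -1.8]
gripper_width: 29.7
```

```bash
python3 - <<'E'
from plan import *
s=monitor.state(); print(s['time_s'],s['ee_pos'].round(1),s['ee_rot'].round(1),s['force'].round(1),s['gripper_width']); plan(G(-1.5,-27,130),87.5,9)
E
```

```text
23.55 [543.5 339.  132.5] [-179.8    0.2   87.4] [-0.7  0.5 -1.8] 29.694637868513087
[-4.25, 0.65, 0.04] [-0.0, 0.0, -0.0]
[-4.25, 0.65, 0.04] [-0.0, 0.0, -0.0]
[-4.25, 0.65, 0.04] [-0.0, 0.0, -0.0]
[-4.25, 0.65, 0.03] [-0.0, 0.0, -0.0]
[-4.25, 0.65, 0.03] [-0.0, 0.0, -0.0]
[-4.25, 0.65, 0.03] [-0.0, 0.0, -0.0]
[-4.25, 0.64, 0.03] [-0.0, 0.0, -0.0]
[-4.25, 0.64, 0.03] [-0.0, 0.0, -0.0]
[-4.25, 0.64, 0.03] [-0.0, 0.0, -0.0]
```

move_arm --increments '[[[0.2,-4,0.6,-0.1,0,0,0],[0.2,-4.4,0.7,-0.15,0,0,0],[0.2,-4.4,0.7,-0.15,0,0,0],[0.2,-4.4,0.7,-0.15,0,0,0],[0.2,-4.4,0.7,-0.15,0,0,0],[0.2,-4.4,0.7,-0.15,0,0,0],[0.2,-4.4,0.7,-0.15,0,0,0],[0.2,-3.8,0.6,0,0,0,0],[0.2,-2,0.3,0,0,0,0],[0.2,-1,0,0,0,0,0],[0.2,0,0,0,0,0,0],[0.2,0,0,0,0,0,0]]]'

```text
time_s: 25.05
ee_pos: [575.7, -45.1, 124.1]
ee_rot: [-178.0, 0.4, 87.6]
force: [-0.1, -0.0, -1.7]
gripper_width: 29.6
```

```bash
python3 - <<'E'
from plan import *
st(); plan(G(-1.5,-27,90),87.5,1)
E
```

```text
t 25.05 tcpG [-10.3 -27.1 124.1] rot [-178.     0.4   87.6] FG [-0.1 -0.  -1.7] w 29.6
[0.03, 1.0, 3.38] [-0.035, 0.008, 0.001]
```

move_arm --increments '[[[0.2,0,0.5,1,-0.02,0.005,0],[0.2,0,0.4,1,-0.015,0.003,0],[0.2,0,0,0.8,0,0,0],[0.2,0,0,0,0,0,0],[0.2,0,0,0,0,0,0]]]'

```text
time_s: 25.68
ee_pos: [584.7, -40.8, 95.9]
ee_rot: [179.9, -0.1, 87.9]
force: [-0.3, 0.0, -1.1]
gripper_width: 29.8
```

```bash
python3 - <<'E'
from plan import *
st(); plan(G(-1.5,-27,61),87.5,1)
E
```

```text
t 25.68 tcpG [ -1.5 -22.4  95.9] rot [ 1.799e+02 -1.000e-01  8.790e+01] FG [-0.3  0.  -1.1] w 29.8
[-0.47, -0.01, 3.49] [0.002, -0.002, 0.007]
```

move_arm --increments '[[[0.2,-0.5,0,1.2,0.002,-0.002,0.006],[0.2,0,0,1.3,0,0,0],[0.2,0,0,0.4,0,0,0],[0.2,0,0,0,0,0,0],[0.2,0,0,0,0,0,0]]]'

```text
time_s: 26.3
ee_pos: [584.7, -46.3, 64.8]
ee_rot: [-180.0, 0.0, 87.5]
force: [-0.2, 0.2, -1.7]
gripper_width: 29.6
```

```bash
python3 - <<'E'
from plan import *
st(); plan(G(-1.5,-17,61),87.5,1)
f=grab('scene'); c=f['color'][120:230,210:340]; save('p5.png',cv2.resize(c,None,fx=5.4,fy=5.4,interpolation=cv2.INTER_CUBIC))
E
```

```text
t 26.3 tcpG [ -1.3 -27.8  64.8] rot [-180.     0.    87.5] FG [-0.2  0.2 -1.7] w 29.6
[1.08, -0.02, 0.38] [-0.0, 0.0, 0.0]
```

View pics/p5.png

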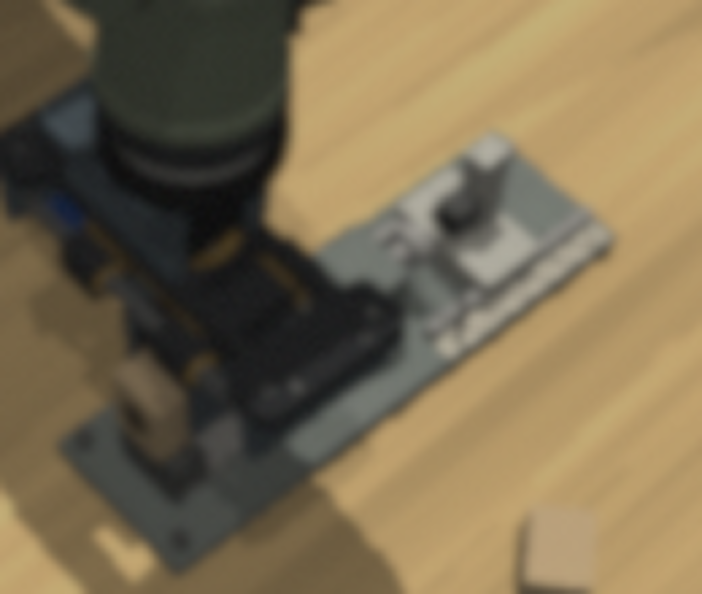

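The prop is held above the anvil, lengthwise to the gauge, with the slide's nose clear behind. I now push into the plunger by feel.

move_arm --increments '[[[0.2,0.8,0,0.25,0,0,0],[0.2,0,0,0,0,0,0],[0.2,0.6,0,0,0,0,0],[0.2,0,0,0,0,0,0]]]'

```text
time_s: 26.85
ee_pos: [585.8, -31.4, 62.9]
ee_rot: [179.9, 0.1, 87.6]
force: [0.9, -1.7, -2.4]
gripper_width: 30.0
```

```bash
python3 - <<'E'
from plan import *
st()
E
```

```text
t 26.85 tcpG [ -0.8 -12.9  62.9] rot [1.799e+02 1.000e-01 8.760e+01] FG [ 1.  -1.6 -2.4] w 30.0
```

move_arm --increments '[[[0.2,0.5,0,0,0,0,0],[0.2,0.4,0,0,0,0,0]]]'

```text
time_s: 27.1
ee_pos: [586.2, -24.0, 63.1]
ee_rot: [179.9, 0.3, 87.6]
force: [-0.4, -7.6, -0.6]
gripper_width: 30.0
```

move_arm --increments '[[[0.2,0.2,0,0,0,0,0]]]'

```text
time_s: 27.22
ee_pos: [586.2, -23.3, 63.2]
ee_rot: [179.9, 0.4, 87.7]
force: [-0.4, -7.1, -1.0]
gripper_width: 29.7
```

move_arm --increments '[[[0.2,0.2,0,0,0,0,0]]]'

```text
time_s: 27.35
ee_pos: [586.3, -22.8, 63.3]
ee_rot: [179.9, 0.6, 87.7]
force: [-0.7, -7.6, -1.3]
gripper_width: 29.9
```

move_arm --increments '[[[0.2,0.35,0,0,0,0.006,0],[0.2,0.35,0,0,0,0.006,0]]]'

```text
time_s: 27.6
ee_pos: [586.4, -19.7, 63.2]
ee_rot: [179.9, 0.3, 87.9]
force: [-0.3, -9.4, -2.0]
gripper_width: 29.7
```

move_arm --increments '[[[0.2,0.25,0,0,0,0.005,0]]]'

```text
time_s: 27.72
ee_pos: [586.5, -19.5, 63.1]
ee_rot: [179.9, 0.3, 88.0]
force: [0.3, -9.4, -1.8]
gripper_width: 29.9
```

```bash
python3 - <<'E'
from plan import *
st()
E
```

```text
t 27.73 tcpG [-0.7 -1.  63.1] rot [179.9   0.3  88. ] FG [ 0.7 -9.4 -1.8] w 29.9
```

move_arm --increments '[[[0.2,0.28,-0.04,0.3,0,0.005,0.004],[0.2,0.26,-0.03,0.3,0,0.005,0.004]]]'

```text
time_s: 27.98
ee_pos: [587.0, -19.0, 58.3]
ee_rot: [179.7, 0.2, 87.6]
force: [-0.8, -10.4, 2.2]
gripper_width: 29.7
```

```bash
python3 - <<'E'
from plan import *
st()
E
```

```text
t 27.98 tcpG [-0.2 -0.5 58.3] rot [179.7   0.2  87.6] FG [ -0.4 -10.4   2.2] w 29.7
```

move_arm --increments '[[[0.2,0.22,-0.06,0.25,0.002,0.005,0],[0.2,0.23,-0.06,0.25,0.002,0.005,0]]]'

```text
time_s: 28.22
ee_pos: [587.2, -19.1, 54.6]
ee_rot: [179.7, 0.1, 87.7]
force: [-0.7, -10.0, 1.2]
gripper_width: 29.8
```

```bash
python3 - <<'E'
from plan import *
st()
E
```

```text
t 28.23 tcpG [ 0.  -0.6 54.6] rot [1.797e+02 1.000e-01 8.770e+01] FG [ -0.2 -10.1   1.2] w 29.8
```

move_arm --increments '[[[0.2,0.22,-0.15,0.3,0.002,0.004,0.003],[0.2,0.22,-0.15,0.3,0.002,0.004,0.002]]]'

```text
time_s: 28.48
ee_pos: [586.5, -19.2, 50.3]
ee_rot: [179.7, 0.1, 87.6]
force: [-0.2, -10.4, 2.6]
gripper_width: 29.9
```

```bash
python3 - <<'E'
from plan import *
st()
E
```

```text
t 28.48 tcpG [-0.7 -0.7 50.3] rot [1.797e+02 1.000e-01 8.760e+01] FG [  0.2 -10.4   2.6] w 29.9
```

move_arm --increments '[[[0.2,0.21,-0.12,0.3,0.002,0.004,0.001],[0.2,0.21,-0.1,0.3,0.002,0.004,0.001]]]'

```text
time_s: 28.72
ee_pos: [586.2, -19.3, 45.9]
ee_rot: [179.6, 0.0, 87.6]
force: [-0.6, -9.7, 2.5]
gripper_width: 29.5
```

move_arm --increments '[[[0.2,0.2,-0.08,0.25,0.002,0.004,0.001]]]'

```text
time_s: 28.85
ee_pos: [586.1, -19.5, 44.2]
ee_rot: [179.6, -0.0, 87.6]
force: [0.0, -9.2, 1.4]
gripper_width: 30.1
```

```bash
python3 - <<'E'
from plan import *
st()
E
```

```text
t 28.85 tcpG [-1.  -1.  44.2] rot [179.6  -0.   87.6] FG [ 0.4 -9.2  1.4] w 30.1
```

move_arm --increments '[[[0.2,0.2,-0.06,0.3,0.006,0.003,0.001],[0.2,0.2,-0.05,0.2,0.004,0.003,0.001]]]'

```text
time_s: 29.1
ee_pos: [586.3, -19.6, 40.6]
ee_rot: [-180.0, 0.0, 87.6]
force: [-0.5, -9.1, 1.5]
gripper_width: 29.6
```

move_arm --increments '[[[0.2,0.18,-0.05,0.2,0.004,0.003,0.001]]]'

```text
time_s: 29.22
ee_pos: [586.4, -19.9, 39.3]
ee_rot: [-179.8, 0.1, 87.6]
force: [-0.2, -8.1, 1.4]
gripper_width: 29.6
```

```bash
python3 - <<'E'
from plan import *
st()
E
```

```text
t 29.23 tcpG [-0.7 -1.4 39.3] rot [-1.798e+02  1.000e-01  8.760e+01] FG [ 0.1 -8.1  1.4] w 29.6
```

Nearly on the bed. I let the spring carry the prop to the anvil while going down the last bit.

move_arm --increments '[[[0.2,0.1,0,0.15,-0.002,0,0],[0.2,0.05,0,0.12,0,0,0]]]'

```text
time_s: 29.48
ee_pos: [586.8, -20.9, 38.3]
ee_rot: [-180.0, 0.3, 87.6]
force: [-2.9, -3.3, 9.2]
gripper_width: 30.0
```

move_arm --increments '[[[0.2,0,0,0.12,0,0,0]]]'

```text
time_s: 29.6
ee_pos: [586.8, -21.2, 38.4]
ee_rot: [180.0, 0.3, 87.6]
force: [-3.0, -2.1, 5.5]
gripper_width: 29.3
```

```bash
python3 - <<'E'
from plan import *
st()
E
```

```text
t 29.6 tcpG [-0.2 -2.8 38.4] rot [180.    0.3  87.6] FG [-2.9 -2.2  5.5] w 29.3
```

move_arm --increments '[[[0.2,0,0,0,0,0,0],[0.36,0,0,0,0,0,0],[0.45,0,0,0,0,0,0],[0.6,0,0,0,0,0,0],[0.8,0,0,0,0,0,0],[0.8,0,0,-2,0,0,0],[0.8,0,0,-3,0,0,0],[0.8,0,0,-3,0,0,0],[0.8,0,0,0,0,0,0]]]'

```text
time_s: 30.72
ee_pos: [587.2, -19.0, 120.1]
ee_rot: [180.0, 0.1, 87.5]
force: [0.2, -0.2, -1.2]
gripper_width: 72.7
```

```bash
python3 - <<'E'
from plan import *
st(); plan([380,230,230],110,6)
E
```

```text
t 30.73 tcpG [  0.   -0.5 120.1] rot [1.80e+02 1.00e-01 8.75e+01] FG [ 0.2 -0.1 -1.2] w 72.7
[3.99, -3.63, -1.84] [-0.0, 0.0, -0.065]
[4.22, -3.36, -1.84] [-0.0, 0.0, -0.065]
[4.43, -3.08, -1.84] [-0.0, 0.0, -0.065]
[4.63, -2.78, -1.84] [-0.0, 0.0, -0.065]
[4.8, -2.47, -1.84] [-0.0, 0.0, -0.065]
[4.95, -2.15, -1.83] [-0.0, 0.0, -0.065]
```

move_arm --increments '[[[0.8,2,-3,-2.5,0,0,-0.06],[0.8,4,-3.5,-2.5,0,0,-0.06],[0.8,4.5,-3.5,-2,0,0,-0.06],[0.8,4.5,-3.5,-2,0,0,-0.06],[0.8,4.5,-3,-1,0,0,-0.06],[0.8,3,-2,0,0,0,0],[0.8,0,0,0,0,0,0],[0.8,0,0,0,0,0,0]]]'

```text
time_s: 31.72
ee_pos: [368.7, 190.0, 214.4]
ee_rot: [-179.3, 0.0, 105.2]
force: [-0.5, -0.9, -0.3]
gripper_width: 73.0
```

```bash
python3 - <<'E'
from plan import *
from m import blob
print(monitor.state()['ee_pos'])
f=grab('top'); g=grab('scene')
R=lambda f,a,b,c,d,w,h: cv2.resize(f['color'][c:d,a:b],(w,h),interpolation=cv2.INTER_CUBIC)
save('p6.png',np.vstack([R(f,180,284,174,220,640,283),R(g,215,350,130,225,443,312).copy() if 0 else np.hstack([R(g,215,350,130,225,440,310),R(f,330,390,200,256,200,310)])]))
q=proj(f,(492,-365,44)).astype(int); print('master top',blob(f,(q[0]-14,q[0]+14,q[1]-14,q[1]+14),44,lambda h:(h[...,1]<70)))
q=proj(g,(492,-365,44)).astype(int)
for n,F in(('top',f),('scene',g)):
    q=proj(F,G(0,-2,65)).astype(int); print(n,'prop top',blob(F,(q[0]-20,q[0]+20,q[1]-20,q[1]+20),65,lambda h:(h[...,1]>45)&(h[...,0]<30)&(h[...,2]>90)),G(0,-2,65))
C=cloud(f); q=proj(f,G(0,-2,65)).astype(int); P=C[q[1]-8:q[1]+9,q[0]-14:q[0]+15].reshape(-1,3); L=np.array([toG(p) for p in P]); 
m=(abs(L[:,0])<11)&(abs(L[:,1]+2)<28)&(L[:,2]>50); A=np.c_[L[m,:2],np.ones(m.sum())]; print('prop top plane (gauge slope x,y, height)',np.linalg.lstsq(A,L[m,2],rcond=None)[0].round(3),m.sum())
E
```

```text
[368.66353165 189.96463881 214.4290792 ]
master top [ 494.1 -363.    79.    34.4  -11.5]
top prop top [635.6 -16.  125.4  36.7   1.4] [587.11276123 -20.49809644  65.        ]
scene prop top [574.1 -14.2  96.3  95.3  47.3] [587.11276123 -20.49809644  65.        ]
prop top plane (gauge slope x,y, height) [ 1.0000e-03 -2.6000e-02  6.5905e+01] 126
```

View pics/p6.png

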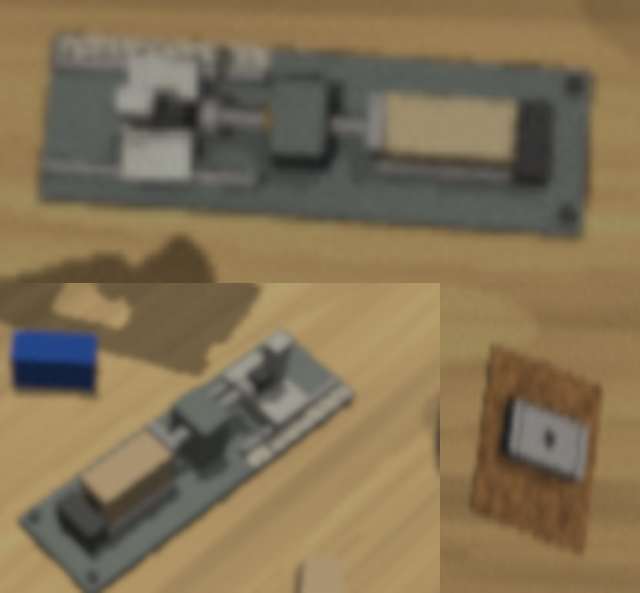

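```bash
python3 - <<'E'
from plan import *
import pickle
def slope(fs,y0,hl):
    r=[]
    for f in fs:
        C=cloud(f); u=proj(f,G(-1,y0,65)).astype(int); P=C[u[1]-20:u[1]+21,u[0]-20:u[0]+21].reshape(-1,3); L=np.array([toG(p) for p in P])
        m=(abs(L[:,0]+1)<11)&(abs(L[:,1]-y0)<hl)&(abs(L[:,2]-65)<9); r.append(np.linalg.lstsq(np.c_[L[m,:2],np.ones(m.sum())],L[m,2],rcond=None)[0])
    return np.round(np.mean(r,0),3)
for n in('top','scene'):
    print(n,'master at start',slope([pickle.load(open(n+'0.pkl','rb'))],0,29),'prop now',slope([grab(n) for _ in range(8)],-2,27))
st(); print(monitor.state()['time_s'])
E
```

```text
top master at start [1.800e-02 1.000e-03 6.562e+01] prop now [ 4.0000e-03 -6.0000e-03  6.5656e+01]
scene master at start [ 1.4000e-02 -1.0000e-03  6.4161e+01] prop now [ 3.0000e-03 -4.0000e-03  6.4464e+01]
t 32.62 tcpG [-227.6  199.1  215.1] rot [-179.4   -0.   105.2] FG [-0.2 -0.5  0. ] w 73.1
32.625
```

The prop's top is level to about 0.3° and at the same height the master's was, so it is flat on the bed. The robot is clear of everything, so I hand in.

```bash
python3 -c "
from workcell import job
print(job.job_done())"
```

```text
the job is handed in; nothing more can be done
None
```

The job is handed in at about 33 s of the 72 s, with the gripper open and well clear of everything. All the steps were done in the order asked.

- **Zero slide:** I pushed it to the collar and held it for about 1.4 s. The force felt was 16–18.6 N, which is roughly 15 N on the collar after the 3 N of slide friction. I then let go. A later picture showed the nose at the collar.
- **Master:** I lifted it straight out and set it on the near cork pad. Vision puts it at (494, −363) mm, against a pad centre of about (492, −365).
- **Prop:** I pushed the plunger back to a force of about 10.4 N at most, roughly 13–14 mm by the spring figures, so short of the 15 mm where the collar would meet the slide. I lowered the prop without it hanging up, felt the bed and the anvil, and opened the fingers.

**Last checks:**
- The prop's top is level to about 0.3° and within 0.3 mm of the height the master's top had. It lies square between anvil and plunger.
- The slide showed a small gap to the collar. I judged that gap only by eye, not by measurement.
- A first single depth fit gave the prop a 1.5° tilt. Averaging 8 frames in each of the two cameras did not confirm it.
- The colour-blob outlines of the prop in the gauge failed, so its seating rests on the depth fit, the touch readings and the picture.

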